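# Fit hanging snaps to a panel against a flip stop

## Task

Get this panel, which lies back side up in the jig, ready for hanging: take the steel tin that stands in the jig and the small white pot that stands on the panel out of the way and stand both upright, wholly on the round cork mat, flip the red stop arm down across the jig, and slide the panel along the rails up against the arm. Then push each snap hook that is on the bench sideways, gate first, onto the staple eye of its own colour until the eye's bar is caught inside the hook with the sprung gate shut behind it, and leave it lying flat on the panel. Don't knock over the jars and cans standing around, and finish with the panel still against the stop.

Things in the scene. Friction and masses are not known exactly. Their poses are not given: they have to be found in the camera images.
- jig: Plywood jig fixed to the bench: base board 215 x 340 mm, 8 mm thick, two guide rails along its y axis (top 22 mm above the bench; the channel between them spans x -83 to +83 mm, open at both ends). Origin on the bench under the channel's middle. The panel slides on the board in +y. Red stop arm hinged outside the -x rail at x -104, y 145, z 22 mm; when down, its panel-side face is at y 133 mm.
- stop (a joint): Hinge of the red stop arm (24 mm wide in y, 18 mm thick, 152 mm long from pivot to end). 0 = upright; 1.57 = flat across the channel towards jig +x (end stop), underside 13 and top 31 mm above the bench. It starts a little back from upright (negative), held by friction; pushed well past upright towards jig +x (0.6 rad) it falls by its own weight.
- stop_tip (a point): Point on the middle of the red stop arm, 140 mm from its pivot.
- panel_mid (a point): Centre of the plywood panel (160 in x, 220 in y, 15 mm thick, 0.5 kg), lying in the jig with 3 mm play to each rail, axes as the jig's, top 23 mm above the bench. Pushed in +y; against the stop its centre is at jig y = 23 mm. Three staple eyes stand on it: blue at y -75, yellow 0, red +75 mm, legs at x +20 (the robot's side) and +66 mm.
- bar_red (a point): On the axis of the -x leg (the bar to be hooked) of the red staple eye, 5 mm above the panel's top. Axes as the panel's. The eye is an upright rectangular loop of 6 mm round bar in the panel's x-z plane, 41 mm high overall, 40 mm clear between its legs; the second leg is 46 mm further in +x.
- bar_yellow (a point): On the axis of the -x leg (the bar to be hooked) of the yellow staple eye, 5 mm above the panel's top. Axes as the panel's. The eye is an upright rectangular loop of 6 mm round bar in the panel's x-z plane, 41 mm high overall, 40 mm clear between its legs; the second leg is 46 mm further in +x.
- bar_blue (a point): On the axis of the -x leg (the bar to be hooked) of the blue staple eye, 5 mm above the panel's top. Axes as the panel's. The eye is an upright rectangular loop of 6 mm round bar in the panel's x-z plane, 41 mm high overall, 40 mm clear between its legs; the second leg is 46 mm further in +x.
- snap_red_grip (a point): Centre (13 mm up) of the red grip block, 40 x 18 x 26 mm, of a flat steel snap hook (may be absent), 0.12 kg. In this frame (x to the bow, y to the gate side, z up) the steel frame, z -13 to -3, reaches x 20 to 82, y -21 to 17 mm; its opening spans x 30 to 74, y -14 to 10. Its +y side is closed by the gate (x 30 to 60) and the solid nose (x 60 to 74).
- snap_yellow_grip (a point): Centre (13 mm up) of the yellow grip block, 40 x 18 x 26 mm, of a flat steel snap hook (may be absent), 0.12 kg. In this frame (x to the bow, y to the gate side, z up) the steel frame, z -13 to -3, reaches x 20 to 82, y -21 to 17 mm; its opening spans x 30 to 74, y -14 to 10. Its +y side is closed by the gate (x 30 to 60) and the solid nose (x 60 to 74).
- snap_blue_grip (a point): Centre (13 mm up) of the blue grip block, 40 x 18 x 26 mm, of a flat steel snap hook (may be absent), 0.12 kg. In this frame (x to the bow, y to the gate side, z up) the steel frame, z -13 to -3, reaches x 20 to 82, y -21 to 17 mm; its opening spans x 30 to 74, y -14 to 10. Its +y side is closed by the gate (x 30 to 60) and the solid nose (x 60 to 74).
- gate_red (a joint): Sprung brass gate of the red snap hook, pivot at x 30, y 13 mm of the grip's frame. 0 = shut, opens inwards to 0.95 rad, about 2 N at its end. A bar pressed from +y on the gate at x 49 opens it; with the bar at y about 0 (past the nose), drawing the hook back in -x brings the bar into the pocket behind the nose (x about 67) and the gate snaps shut.
- gate_yellow (a joint): Sprung brass gate of the yellow snap hook, pivot at x 30, y 13 mm of the grip's frame. 0 = shut, opens inwards to 0.95 rad, about 2 N at its end. A bar pressed from +y on the gate at x 49 opens it; with the bar at y about 0 (past the nose), drawing the hook back in -x brings the bar into the pocket behind the nose (x about 67) and the gate snaps shut.
- gate_blue (a joint): Sprung brass gate of the blue snap hook, pivot at x 30, y 13 mm of the grip's frame. 0 = shut, opens inwards to 0.95 rad, about 2 N at its end. A bar pressed from +y on the gate at x 49 opens it; with the bar at y about 0 (past the nose), drawing the hook back in -x brings the bar into the pocket behind the nose (x about 67) and the gate snaps shut.
- tin_mid (a point): Centre of a closed steel tin (56 mm diameter, 85 mm high, 0.2 kg) that stands in the jig's channel between the panel and the far end, where panel and stop arm have to go.
- pot_mid (a point): Centre of a small closed white pot (44 mm diameter, 50 mm high, 0.1 kg) that stands on the panel, beside the eyes, where the hooks have to lie.
- mat: Round cork mat, 180 mm diameter, 4 mm thick, fixed on the bench to the left; origin at the centre of its underside.
- jar_a: Bystander: amber jar with white cap, 56 mm diameter, 70 mm high, origin under its base.
- jar_b: Bystander: terracotta-coloured jar, 60 mm diameter, 80 mm high, origin under its base.
- can_c: Bystander: plain can, 66 mm diameter, 90 mm high, origin under its base.
There are look-alikes about, which are no part of the job. What is shaped like the part that bears tin_mid but green is not meant.

How it is judged (in metres and radians):
On the way, in this order (a step that is already met when the one before it is completed fails the run):
1. the tin and the pot stand upright on the cork mat (horizontal distance between tin_mid and mat below 0.064 m and angle between each of tin_mid, pot_mid's own z axis and vertical below 0.15 rad and height (world z) of tin_mid below 0.052 m and horizontal distance between pot_mid and mat below 0.07 m and height (world z) of pot_mid below 0.035 m), for 0.2 s.
2. the stop arm is down across the jig (value of joint stop above 1.5 rad), for 0.2 s.
3. the panel has been pushed against the stop arm (value of joint stop above 1.5 rad and y of panel_mid in the frame of jig between 0.017 and 0.028 m and height (world z) of panel_mid below 0.02 m), for 0.2 s.
4. every snap hook present is clipped on the eye of its colour, gate shut (x of bar_red in the frame of snap_red_grip between 0.03 and 0.075 m and y of bar_red in the frame of snap_red_grip between -0.016 and 0.0115 m and z of bar_red in the frame of snap_red_grip between -0.022 and 0.008 m and value of joint each of gate_red, gate_yellow, gate_blue below 0.2 rad and angle between each of snap_red_grip, snap_yellow_grip, snap_blue_grip's own z axis and vertical below 0.3 rad and x of bar_yellow in the frame of snap_yellow_grip between 0.03 and 0.075 m and y of bar_yellow in the frame of snap_yellow_grip between -0.016 and 0.0115 m and z of bar_yellow in the frame of snap_yellow_grip between -0.022 and 0.008 m and x of bar_blue in the frame of snap_blue_grip between 0.03 and 0.075 m and y of bar_blue in the frame of snap_blue_grip between -0.016 and 0.0115 m and z of bar_blue in the frame of snap_blue_grip between -0.022 and 0.008 m), for 0.2 s.
At the end, for the whole second after the job is handed in: Tin and pot upright on the mat (centres within 64 and 70 mm of its own), stop arm down (over 1.5 rad), panel flat in the jig within about 5 mm of the arm, every snap hook present flat (within 0.3 rad) with the bar of its colour inside its opening and its gate shut (under 0.2 rad); all at rest (all of step 1 and all of step 3 and all of step 4 and linear speed of each of panel, tin, pot, snap_red, snap_yellow, snap_blue below 0.03 m/s); the robot touches nothing.
It fails at once if bystander jar_a knocked over (angle between jar_a's own z axis and vertical above 0.7 rad).
It fails at once if bystander jar_b knocked over (angle between jar_b's own z axis and vertical above 0.7 rad).
It fails at once if bystander can_c knocked over (angle between can_c's own z axis and vertical above 0.7 rad).
Of snap_red, snap_yellow, snap_blue only 2 to 3 are there at a start; the rules pass over those that are not, and their reading is None.
At some moment in a run one of snap_red, snap_yellow, snap_blue may be knocked a few centimetres aside while the robot is not near it.
Once in a run the grip may slacken for a moment while it holds something.
It also fails if it takes over 208 s, if anything falls off the work surface, if the arm or the gripper's body presses on something with over 40 N, if the wrist force passes 120 N, or if a joint passes its speed limit or range.

## Robot

A 6-joint arm with a two-finger parallel gripper is mounted at the origin on the work surface. World frame = base frame: x ahead of the robot, y to its left, z up, the work surface at z = 0. Lengths are in m, angles in degrees, forces in N, time in s.
With the tool pointing down it reaches from about 0.35 to 0.875 m from the base axis. Payload 4.2 kg.
Tool frame: the origin (TCP) lies midway between the tips of the shut fingers; the grasp point (between the pads) lies 19 mm behind it; z points along the fingers, y is the line along which they close (so a half turn about z gives the same grasp; the last joint's range is limited). The gripper opens to 87 mm and grips with 3 to 60 N. Pads are 19 mm wide; open, the fingers measure 117 mm over their backs; the gripper's body (75 mm by 190 mm) begins 51 mm behind the grasp point.
Start: joints at [-57.605, 22.042, 0.453, 0, -68.411, -14.817], TCP at [0.189, -0.596, 0.223] pointing down, gripper open.
Joint ranges: [-179.83, 179.83], [-69.29, 118.12], [-61.27, 80.66], [-181.25, 117.63], [-171.15, -9.14], [-177.46, 177.46]. Speed limits (degrees/s): [159.86, 159.86, 180, 180, 180, 180].

## Interface

Orientations are given as a 3x3 rotation matrix whose columns are the frame's x, y, z axes.
In Python, from station import r, cams gives the robot as it stands.
- The arm moves only by the tool play_rows, never from a script. Its argument "commands" is text: rows parted by semicolons, each of 6 numbers parted by spaces: the shift along the world's x, y, z normalised to -1 to 1, where 1 is 30 mm, then the turn, a rotation vector about the world's x, y, z normalised to -1 to 1, where 1 is 0.15 rad. A call has 1 to 20 rows; each row shifts and turns the commanded pose from where the row before left it; what a row does not reach is not made up. A row lasts 1/10 s, in which the tool goes at most 50 mm and 8.59 degrees, less where a joint would pass 70% of its speed; a pose out of reach is approached as far as the arm can. A call with a number of a shift or a turn outside -1 to 1 is refused whole. A call with a gripper value outside its range is refused whole. "grip" is the finger opening in mm, from 0 to 87, set as the call begins (left out, the last holds). The fingers move at their own pace and stop on an object; the grip force is fixed at half the most. Time passes only in rows, so rows that do not move let the fingers close. It gives the time, the measured TCP pose, the force, the opening and the grip force at its end, in the units of the state.
- r.sense(): the state, without advancing time (a new reading comes with each control period).
- cams.capture(name): name is "scene" or "top"; returns (picture, depth): 400x640x3 uint8, blue, green, red; 400x640 float32, m along the optical axis (not along the pixel's ray), 0 where there is no reading.
- cams.camera_info(name): a dict with "mtx" (3x3 intrinsics, pixels), "R" (3x3) and "t" (3): a world point X has camera coordinates R X + t. Camera axes: x right, y down, z forward; pixel columns grow to the right and rows downward; lengths in m; the calibration is good to about 2 mm. A picture is of the moment at which its call begins. camera_info takes no time and is no camera call.
- r.finish_job(): hands the job in; it is judged then, once.
The state is a dict: "time_s": time; "joints": joint angles; "joint_velocities": joint speeds; "effort": joint torques, N m; "tcp_pos": TCP position; "ee_rot": TCP orientation; "wrist_force": force on the tool from outside, world axes, zero at the start; "moment": the same for the moment, N m; "gripper_width": opening from 0.0 (shut) to 1.0 (fully open); "gripper_force": force on a finger pad.
Only numpy, scipy, OpenCV 4.12 (cv2) and the standard library are available. Lean on these libraries where they do the work, as an engineer would, in place of code of your own. Each camera call takes 0.05 s, during which the arm holds its last target. There are 200 camera calls.

## Working session

There is one attempt and no reset: what is moved stays moved. The work goes in short steps, Python scripts to look and compute and a tool call to move; the robot and the scene stay as the last step left them, time stands still between calls to the robot, and variables do not carry over. Pictures are saved under pics/ and viewed, at most 14 in all, crops included, and the job is handed in when it is done.

Besides the shell and the picture viewer there is one more tool, called after ">>>" as name(argument=value, ...), one argument or row to a line, values as JSON. play_rows: Moves the arm, as the interface text tells. Scaled input: -1 to 1 covers 30 mm each way for a shift and 0.15 rad each way for a turn. Its arguments: {"type":"object","properties":{"commands":{"type":"string"},"grip":{"type":"number"}},"required":["commands"]}

```bash
mkdir -p pics; cat > h.py <<'E'
import numpy as np, cv2
from station import r, cams
def cap(n):
    im,d=cams.capture(n); c=cams.camera_info(n)
    K,R,t=[np.array(c[k],float) for k in('mtx','R','t')]
    v,u=np.mgrid[0:400,0:640]
    P=np.stack([(u-K[0,2])/K[0,0]*d,(v-K[1,2])/K[1,1]*d,d],-1)
    W=(P-t.reshape(3))@R
    W[d==0]=np.nan
    return im,W
E
python3 - <<'E'
from h import *
for n in('scene','top'):
    im,W=cap(n); np.save(n+'.npy',W); cv2.imwrite(f'pics/{n}0.png',im); cv2.imwrite(f'{n}.png',im)
    c=cams.camera_info(n); print(n,-np.array(c['R']).T@np.array(c['t']).reshape(3),np.array(c['mtx'])[0,0])
E
```

```text
scene [ 1.16114958 -0.27139761  1.06892565] 408.5488391712267
top [0.35138035 0.00343598 1.07084686] 428.19595675142415
```

View pics/top0.png

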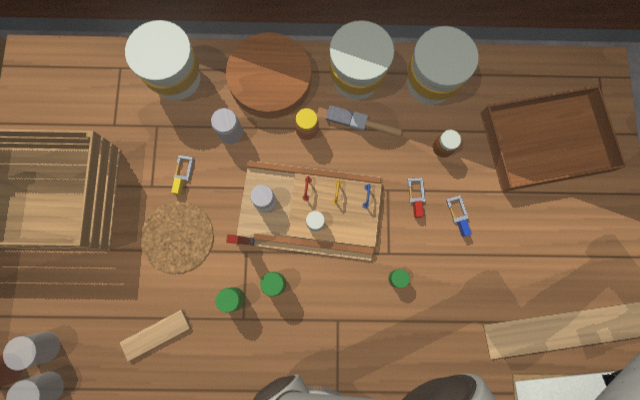

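View pics/scene0.png

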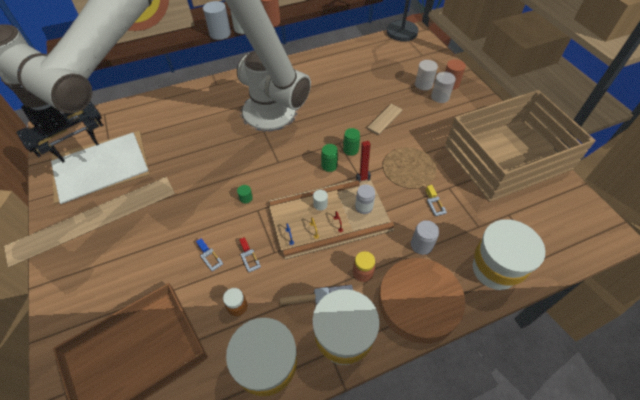

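```bash
cat >> h.py <<'E'
def masks(im):
    h,s,v=cv2.split(cv2.cvtColor(im,cv2.COLOR_BGR2HSV)); h=h.astype(int)
    st=(s>150)&(v>60)
    return {'red':st&((h<6)|(h>172)),'yellow':st&(h>22)&(h<33),'blue':(s>130)&(h>105)&(h<130)&(v>50)}
def comps(m,W,lo=4):
    n,l,s,c=cv2.connectedComponentsWithStats(m.astype(np.uint8))
    for i in range(1,n):
        if s[i,4]>=lo: yield l==i,c[i],s[i]
E
python3 - <<'E'
from h import *
np.set_printoptions(precision=4,suppress=True)
im=cv2.imread('top.png'); W=np.load('top.npy')
for k,m in masks(im).items():
    m=m&(W[...,0]>0.2)&(W[...,0]<0.75)&(abs(W[...,1])<.5)
    for q,c,s in comps(m,W,12):
        p=W[q]; p=p[~np.isnan(p[:,0])]
        print(k,c,s[4],'med',np.median(p,0),'min',p.min(0),'max',p.max(0))
def circ(u,v,R,zlo,zhi,name):
    w=W[v-R:v+R,u-R:u+R].reshape(-1,3); w=w[(w[:,2]>zlo)&(w[:,2]<zhi)]
    (a,b),rad=cv2.minEnclosingCircle((w[:,:2]*1000).astype(np.float32)); print(name,len(w),w.mean(0),(a,b),rad)
circ(262,196,22,.08,.11,'tin'); circ(316,220,16,.067,.08,'pot')
w=W[190:290,130:225].reshape(-1,3); w=w[(w[:,2]>.0025)&(w[:,2]<.007)]; print('mat',np.nanmean(w,0))
for n,u,v in(('can',227,125),('amber?',450,142),('ter',306,120),('green1',229,300),('green2',272,284),('g3',400,278)):
    print(n,W[v,u])
a=cv2.resize(im[135:235,140:240],None,fx=4,fy=4,interpolation=2);b=cv2.resize(im[160:260,390:490],None,fx=4,fy=4,interpolation=2)
cv2.imwrite('pics/c1.png',np.hstack([a,b]))
# jig rails
w=W[140:280,215:400].reshape(-1,3); w=w[(w[:,2]>.017)&(w[:,2]<.03)]
print(cv2.minAreaRect((w[:,:2]*1000).astype(np.float32)))
E
```

```text
red [307.027  182.8649] 37 med [0.5892 0.0255 0.0628] min [0.5616 0.0187 0.0196] max [0.6072 0.0298 0.0658]
red [305.4667 197.7333] 15 med [0.5544 0.0301 0.0258] min [0.552  0.0229 0.0203] max [0.5595 0.0355 0.053 ]
red [417.9141 208.8672] 128 med [ 0.5316 -0.2507  0.0246] min [ 0.5135 -0.2673 -0.0002] max [ 0.5514 -0.242   0.0304]
red [232.     238.6173] 81 med [0.4363 0.1773 0.1728] min [0.4296 0.1664 0.1688] max [0.4449 0.1884 0.1769]
yellow [305.996  121.5749] 247 med [0.7351 0.0303 0.0795] min [0.7154 0.006  0.0728] max [0.7499 0.0551 0.0849]
yellow [176.9291 186.    ] 141 med [0.5807 0.35   0.0248] min [0.5608 0.3416 0.0029] max [0.6003 0.3633 0.0293]
blue [464.7455 227.4   ] 110 med [ 0.4879 -0.3649  0.0245] min [ 0.4684 -0.378   0.011 ] max [ 0.506  -0.3532  0.0291]
tin 428 [0.5438 0.1299 0.0913] (544.962158203125, 130.77081298828125) 27.35785484313965
pot 266 [0.4924 0.0054 0.0721] (492.6524353027344, 5.218032360076904) 21.988893508911133
mat [0.4552 0.3483 0.0042]
can [0.7178 0.2197 0.09  ]
amber? [ 0.6913 -0.3232  0.0707]
ter [0.7385 0.0305 0.0785]
green1 [0.3077 0.1944 0.0837]
green2 [0.3442 0.0994 0.0831]
g3 [ 0.3618 -0.1988  0.0429]
((531.6165771484375, 30.262527465820312), (346.3240966796875, 433.5329895019531), 0.23656447231769562)
```

View pics/c1.png

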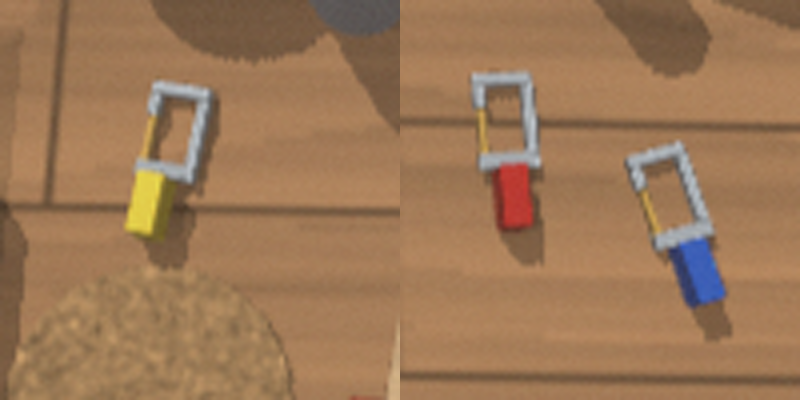

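```bash
python3 - <<'E'
from h import *
np.set_printoptions(precision=4,suppress=True)
W=np.load('top.npy'); im=cv2.imread('top.png')
m=np.zeros((400,640),bool); m[150:270,225:395]=1
z=W[...,2]
q=m&(z>.056)&(z<.068)&(W[...,0]>.535)&(W[...,1]<.06)
C=[]
for c,_,s in comps(q,W,8):
    p=W[c]; C.append(p.mean(0)); print('eye',s[4],p.mean(0),p.min(0)[:2],p.max(0)[:2])
q=m&(z>.016)&(z<.028)
for c,_,s in comps(q,W,500):
    p=W[c]; print(s,cv2.minAreaRect((p[:,:2]*1000).astype(np.float32)))
    a=np.where(c,255,0).astype(np.uint8)
q=m&(z>.003)&(z<.03)
for c,_,s in comps(q,W,500):
    p=W[c]; print('board',s,cv2.minAreaRect((p[:,:2]*1000).astype(np.float32)))
d=C[0]-C[-1]
print('yaw eyes',[np.degrees(np.arctan2(-(C[i]-C[j])[0],(C[i]-C[j])[1])) for i in range(len(C)) for j in range(i)])
s=r.sense(); print(s['tcp_pos'],s['ee_rot'],s['gripper_width'])
E
```

```text
eye 49 [0.5759 0.0273 0.0621] [0.5528 0.023 ] [0.6006 0.0321]
eye 49 [ 0.5684 -0.0471  0.0619] [ 0.5446 -0.0523] [ 0.5944 -0.0426]
eye 48 [ 0.5584 -0.1213  0.062 ] [ 0.5361 -0.1252] [ 0.5854 -0.1168]
[ 246  161  136   87 5919] ((542.56494140625, 17.79937744140625), (343.9947509765625, 177.9110107421875), 83.68868255615234)
[253 234 120  21 704] ((441.5016784667969, 9.709976196289062), (294.56439208984375, 22.84329605102539), 85.49759674072266)
board [  236   161   146   100 10356] ((528.82763671875, 19.396926879882812), (350.63330078125, 218.17832946777344), 83.10694122314453)
yaw eyes [np.float64(174.29077675698701), np.float64(173.2866678046378), np.float64(172.28435756068063)]
[ 0.1886 -0.5953  0.2216] [[-0.9533 -0.3019 -0.0007]
 [-0.3019  0.9533  0.0019]
 [ 0.0001  0.002  -1.    ]] 1.0009048677134147
```

>>> play_rows(
  commands=".506 1 0 0 0 -.14;.506 1 0 0 0 -.14;.506 1 0 0 0 -.14;.506 1 0 0 0 -.14;.506 1 0 0 0 -.14;.506 1 0 0 0 -.14;.506 1 0 0 0 -.14;.506 1 0 0 0 -.14;.506 1 0 0 0 -.14;.506 1 0 0 0 -.14;.506 1 0 0 0 -.14;.506 1 0 0 0 -.14;.506 1 0 0 0 -.14;.506 1 0 0 0 -.14;.506 1 0 0 0 -.14;.506 1 0 0 0 -.14;.506 1 0 0 0 -.14;.506 1 0 0 0 -.14;.506 1 0 0 0 -.14;.506 1 0 0 0 -.14",
  grip=87,
)

```text
time_s: 2.1
tcp_pos: [0.4925, 0.0055, 0.2223]
ee_rot: [[-0.994, 0.114, -0.001], [0.114, 0.994, -0.0], [0.001, -0.0, -1.0]]
wrist_force: [0.2, 0.2, -0.0]
gripper_width: 1.004
gripper_force: 0.0
```

>>> play_rows(
  commands="0 0 -1 0 0 0;0 0 -1 0 0 0;0 0 -1 0 0 0;0 0 -1 0 0 0;0 0 -1 0 0 0;0 0 -.75 0 0 0;0 0 -.3 0 0 0;0 0 0 0 0 0",
)

```text
time_s: 2.9
tcp_pos: [0.4915, 0.0039, 0.0399]
ee_rot: [[-0.994, 0.113, -0.003], [0.113, 0.994, -0.001], [0.003, -0.001, -1.0]]
wrist_force: [-0.5, -0.2, 1.2]
gripper_width: 1.0
gripper_force: 0.0
```

>>> play_rows(
  commands="0 0 0 0 0 0;0 0 0 0 0 0;0 0 0 0 0 0;0 0 0 0 0 0;0 0 0 0 0 0;0 0 0 0 0 0;0 0 0 0 0 0;0 0 0 0 0 0",
  grip=35,
)

```text
time_s: 3.7
tcp_pos: [0.4924, 0.0042, 0.0412]
ee_rot: [[-0.994, 0.113, 0.0], [0.113, 0.994, 0.0], [-0.0, 0.0, -1.0]]
wrist_force: [-1.2, 0.5, 2.1]
gripper_width: 0.499
gripper_force: 30.0
```

>>> play_rows(
  commands="0 0 .7 0 0 0;0 0 1 0 0 0;0 0 1 0 0 0;0 0 1 0 0 0;0 0 1 0 0 0;0 0 1 0 0 0;0 0 .3 0 0 0;0 .961 0 0 0 0;0 .961 0 0 0 0;0 .961 0 0 0 0;0 .961 0 0 0 0;0 .961 0 0 0 0;0 .961 0 0 0 0;0 .961 0 0 0 0;0 .961 0 0 0 0;0 .961 0 0 0 0;0 .961 0 0 0 0;0 .961 0 0 0 0;0 .961 0 0 0 0",
)

```text
time_s: 5.6
tcp_pos: [0.4916, 0.3509, 0.2192]
ee_rot: [[-0.994, 0.113, -0.002], [0.113, 0.994, -0.002], [0.002, -0.002, -1.0]]
wrist_force: [-0.3, -1.1, -0.4]
gripper_width: 0.498
gripper_force: 30.0
```

>>> play_rows(
  commands="0 0 -.5 0 0 0;0 0 -.9 0 0 0;0 0 -.9 0 0 0;0 0 -.9 0 0 0;0 0 -.9 0 0 0;0 0 -.9 0 0 0;0 0 -.7 0 0 0;0 0 -.4 0 0 0;0 0 -.2 0 0 0;0 0 0 0 0 0",
)

```text
time_s: 6.6
tcp_pos: [0.4921, 0.3499, 0.0312]
ee_rot: [[-0.994, 0.113, -0.001], [0.113, 0.994, -0.001], [0.001, -0.001, -1.0]]
wrist_force: [-0.1, -1.0, -0.9]
gripper_width: 0.499
gripper_force: 30.0
```

>>> play_rows(
  commands="0 0 -.17 0 0 0;0 0 -.08 0 0 0;0 0 0 0 0 0",
)

```text
time_s: 6.9
tcp_pos: [0.4924, 0.3503, 0.0248]
ee_rot: [[-0.994, 0.113, 0.0], [0.113, 0.994, 0.0], [-0.0, 0.0, -1.0]]
wrist_force: [0.2, -0.3, -0.3]
gripper_width: 0.498
gripper_force: 30.0
```

>>> play_rows(
  commands="0 0 0 0 0 0;0 0 0 0 0 0;0 0 0 0 0 0;0 0 0 0 0 0;0 0 .5 0 0 0;0 0 1 0 0 0;0 0 1 0 0 0;0 0 1 0 0 0;0 0 1 0 0 0;0 0 1 0 0 0;.22 -.9 .5 0 0 0;.22 -.9 0 0 0 0;.22 -.9 0 0 0 0;.22 -.9 0 0 0 0;.22 -.9 0 0 0 0;.22 -.9 0 0 0 0;.22 -.9 0 0 0 0;.22 -.99 0 0 0 0;0 0 0 0 0 0",
  grip=87,
)

```text
time_s: 8.8
tcp_pos: [0.5453, 0.1288, 0.2047]
ee_rot: [[-0.993, 0.117, -0.0], [0.117, 0.993, -0.0], [0.0, -0.0, -1.0]]
wrist_force: [-0.2, -0.0, -0.5]
gripper_width: 1.002
gripper_force: 0.0
```

>>> play_rows(
  commands="0 .05 -.6 0 0 0;0 0 -1 0 0 0;0 0 -1 0 0 0;0 0 -1 0 0 0;0 0 -1 0 0 0;0 0 -.5 0 0 0;0 0 0 0 0 0",
)

```text
time_s: 9.5
tcp_pos: [0.5435, 0.1327, 0.0491]
ee_rot: [[-0.994, 0.113, -0.005], [0.113, 0.994, -0.002], [0.005, -0.003, -1.0]]
wrist_force: [-1.3, -0.4, 0.0]
gripper_width: 1.001
gripper_force: 0.0
```

>>> play_rows(
  commands="0 0 0 0 0 0;0 0 0 0 0 0;0 0 0 0 0 0;0 0 0 0 0 0;0 0 0 0 0 0;0 0 0 0 0 0;0 0 0 0 0 0",
  grip=48,
)

```text
time_s: 10.2
tcp_pos: [0.5453, 0.1324, 0.0524]
ee_rot: [[-0.994, 0.113, 0.0], [0.113, 0.994, -0.001], [-0.0, -0.001, -1.0]]
wrist_force: [-0.8, -3.4, 6.2]
gripper_width: 0.637
gripper_force: 30.0
```

>>> play_rows(
  commands="0 0 .6 0 0 0;0 0 1 0 0 0;0 0 1 0 0 0;0 0 1 0 0 0;0 0 1 0 0 0;0 0 1 0 0 0;0 0 .75 0 0 0;-.51 .888 0 0 0 0;-.51 .888 0 0 0 0;-.51 .888 0 0 0 0;-.51 .888 0 0 0 0;-.51 .888 0 0 0 0;-.51 .888 0 0 0 0;-.51 .888 0 0 0 0;-.51 .888 0 0 0 0;0 0 0 0 0 0",
)

```text
time_s: 11.8
tcp_pos: [0.4208, 0.3488, 0.2408]
ee_rot: [[-0.994, 0.109, -0.002], [0.109, 0.994, 0.001], [0.002, 0.001, -1.0]]
wrist_force: [0.8, -1.5, -2.6]
gripper_width: 0.635
gripper_force: 30.0
```

>>> play_rows(
  commands="0 0 -.5 0 0 0;0 0 -.9 0 0 0;0 0 -.9 0 0 0;0 0 -.9 0 0 0;0 0 -.9 0 0 0;0 0 -.9 0 0 0;0 0 -.7 0 0 0;0 0 -.4 0 0 0;0 0 -.1 0 0 0;0 0 0 0 0 0",
)

```text
time_s: 12.8
tcp_pos: [0.423, 0.3461, 0.0561]
ee_rot: [[-0.994, 0.113, 0.0], [0.113, 0.994, -0.0], [-0.0, -0.0, -1.0]]
wrist_force: [0.3, -0.2, -2.2]
gripper_width: 0.64
gripper_force: 30.0
```

>>> play_rows(
  commands="0 0 -.15 0 0 0;0 0 -.06 0 0 0;0 0 0 0 0 0",
)

```text
time_s: 13.1
tcp_pos: [0.4231, 0.3465, 0.0503]
ee_rot: [[-0.994, 0.113, 0.001], [0.113, 0.994, 0.001], [-0.001, 0.001, -1.0]]
wrist_force: [1.2, -0.1, -2.2]
gripper_width: 0.634
gripper_force: 30.0
```

>>> play_rows(
  commands="0 0 0 0 0 0;0 0 0 0 0 0;0 0 0 0 0 0;0 0 0 0 0 0;0 0 .6 0 0 0;0 0 1 0 0 0;0 0 1 0 0 0;0 0 .3 0 0 0;0 0 0 0 0 0",
  grip=87,
)

```text
time_s: 14.0
tcp_pos: [0.4232, 0.3468, 0.1382]
ee_rot: [[-0.994, 0.113, 0.002], [0.113, 0.994, 0.003], [-0.002, 0.003, -1.0]]
wrist_force: [-0.5, -0.1, 0.2]
gripper_width: 1.001
gripper_force: 0.0
```

>>> play_rows(
  commands="-.25 -.7 0 0 0 0;-.25 -.7 0 0 0 0;-.25 -.7 0 0 0 0;-.25 -.7 0 0 0 0;-.25 -.7 0 0 0 0;0 -.7 0 0 0 0;0 -.7 0 0 0 0;0 -.7 0 0 0 0;0 0 0 0 0 0",
  grip=0,
)

```text
time_s: 14.9
tcp_pos: [0.3837, 0.1754, 0.1351]
ee_rot: [[-0.993, 0.116, -0.004], [0.116, 0.993, -0.003], [0.003, -0.003, -1.0]]
wrist_force: [-0.2, 0.3, -0.3]
gripper_width: 0.263
gripper_force: 0.0
```

```bash
python3 - <<'E'
from h import *
im,W=cap('scene'); cv2.imwrite('pics/s1.png',im)
im,W=cap('top')
w=W[190:290,130:225].reshape(-1,3)
for n,a,b in(('tin',.08,.1),('pot',.048,.06)):
    q=w[(w[:,2]>a)&(w[:,2]<b)]; print(n,len(q),q.mean(0) if len(q) else 0)
E
```

```text
tin 31 [0.43584365 0.36625325 0.08841418]
pot 253 [0.4930452  0.35086485 0.05353508]
```

View pics/s1.png

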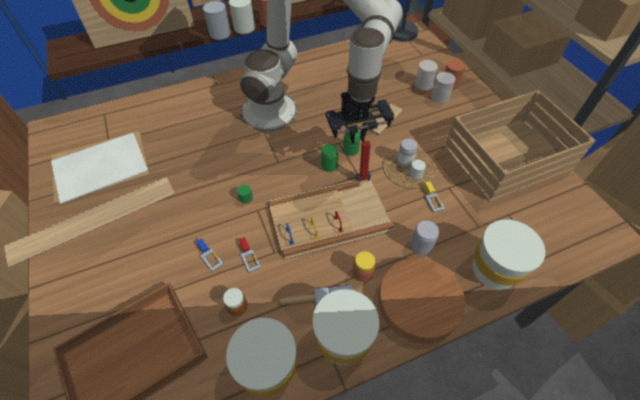

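>>> play_rows(
  commands=".5 -.05 0 0 0 0;.5 -.05 0 0 0 0;.5 -.05 0 0 0 0;.5 -.05 0 0 0 0;.5 -.05 0 0 0 0;.5 -.05 0 0 0 0;.5 -.05 0 0 0 0;.5 -.05 0 0 0 0;.5 -.05 0 0 0 0;.5 -.05 0 0 0 0;0 0 0 0 0 0;0 0 0 0 0 0;0 0 0 0 0 0;0 0 0 0 0 0;0 0 0 0 0 0",
)

```text
time_s: 16.5
tcp_pos: [0.535, 0.1632, 0.1369]
ee_rot: [[-0.994, 0.112, 0.0], [0.112, 0.994, 0.0], [-0.0, 0.0, -1.0]]
wrist_force: [-0.4, -0.7, 0.5]
gripper_width: 0.007
gripper_force: 0.0
```

```bash
python3 - <<'E'
from h import *
im,W=cap('scene')
m=masks(im)['red']
for c,k,s in comps(m,W,30):
    p=W[c]; print(k,s[4],np.nanmedian(p,0),np.nanmin(p,0),np.nanmax(p,0))
E
```

```text
[371.17275748 194.53156146] 301 [0.52583889 0.16305634 0.03069271] [0.43922073 0.14586514 0.0200839 ] [0.59716269 0.1846118  0.03603492]
[243.8625 243.85  ] 80 [ 0.53352703 -0.25595201  0.02674856] [ 0.50981133 -0.26542725 -0.00288068] [ 0.55415668 -0.24671222  0.03117846]
```

>>> play_rows(
  commands="-.083 -.966 0 0 0 0;-.083 -.966 0 0 0 0;-.083 -.966 0 0 0 0;-.083 -.966 0 0 0 0;-.083 -.966 0 0 0 0;-.083 -.966 0 0 0 0;-.083 -.966 0 0 0 0;-.083 -.966 0 0 0 0;-.083 -.966 0 0 0 0;-.083 -.966 0 0 0 0;-.083 -.966 0 0 0 0;-.083 -.966 0 0 0 0;0 0 -.8 0 0 0;0 0 -1 0 0 0;0 0 -1 0 0 0;0 0 -1 0 0 0;0 0 -.3 0 0 0;0 0 0 0 0 0",
)

```text
time_s: 18.35
tcp_pos: [0.5046, -0.1845, 0.0128]
ee_rot: [[-0.994, 0.113, -0.003], [0.113, 0.994, 0.0], [0.003, -0.0, -1.0]]
wrist_force: [-0.4, 0.4, -0.2]
gripper_width: -0.0
gripper_force: 0.0
```

>>> play_rows(
  commands=".04 .35 0 0 0 0;.04 .35 0 0 0 0;.04 .35 0 0 0 0;.04 .35 0 0 0 0;.04 .35 0 0 0 0;.04 .35 0 0 0 0;.04 .35 0 0 0 0;.04 .35 0 0 0 0",
)

```text
time_s: 19.15
tcp_pos: [0.5157, -0.1004, 0.0153]
ee_rot: [[-0.994, 0.112, 0.002], [0.112, 0.994, -0.001], [-0.002, -0.001, -1.0]]
wrist_force: [-0.8, -6.2, 5.3]
gripper_width: 0.005
gripper_force: 3.2
```

>>> play_rows(
  commands=".015 .15 0 0 0 0;.015 .15 0 0 0 0;.015 .15 0 0 0 0;.015 .15 0 0 0 0;0 0 0 0 0 0",
)

```text
time_s: 19.65
tcp_pos: [0.517, -0.0821, 0.0143]
ee_rot: [[-0.994, 0.112, 0.001], [0.112, 0.994, 0.0], [-0.001, 0.0, -1.0]]
wrist_force: [-0.8, -2.1, 1.0]
gripper_width: 0.009
gripper_force: 0.9
```

>>> play_rows(
  commands=".01 .06 0 0 0 0;.01 .06 0 0 0 0;.01 .06 0 0 0 0;0 0 0 0 0 0",
)

```text
time_s: 20.05
tcp_pos: [0.5176, -0.0775, 0.0142]
ee_rot: [[-0.994, 0.113, 0.0], [0.113, 0.994, -0.0], [-0.0, -0.0, -1.0]]
wrist_force: [-0.7, -5.1, 3.2]
gripper_width: 0.004
gripper_force: 2.4
```

>>> play_rows(
  commands=".01 .06 0 0 0 0;.01 .06 0 0 0 0;.01 .06 0 0 0 0;0 0 0 0 0 0",
)

```text
time_s: 20.45
tcp_pos: [0.5183, -0.0746, 0.0142]
ee_rot: [[-0.994, 0.112, -0.001], [0.112, 0.994, -0.003], [0.001, -0.003, -1.0]]
wrist_force: [1.7, -17.1, 2.1]
gripper_width: 0.001
gripper_force: 8.9
```

```bash
python3 - <<'E'
from h import *
im,W=cap('top'); cv2.imwrite('pics/t2.png',cv2.resize(im[140:280,200:500],None,fx=2.6,fy=2.6,interpolation=2)); z=W[...,2]
np.set_printoptions(precision=4,suppress=True)
q=(z>.056)&(z<.068)&(W[...,0]>.54)&(W[...,0]<.64)&(W[...,1]<.15)&(W[...,1]>-.15)
for c,_,s in comps(q,W,8):
    p=W[c]; print('eye',s[4],p.mean(0),p.min(0)[:2],p.max(0)[:2])
print('dy of arm');
for k,m in masks(im).items():
    for c,k2,s in comps(m,W,40):
        p=W[c]; print(k,k2,s[4],np.nanmedian(p,0),np.nanmin(p,0),np.nanmax(p,0))
E
```

```text
eye 12 [0.6059 0.1108 0.0609] [0.5998 0.1081] [0.6119 0.1131]
dy of arm
red [417.8195 208.9549] 133 [ 0.5315 -0.2505  0.0241] [ 0.5133 -0.2675 -0.0012] [ 0.5517 -0.2425  0.0296]
yellow [306.0055 118.5166] 362 [0.7419 0.0305 0.0796] [ 0.7159  0.006  -0.005 ] [0.8027 0.0552 0.0844]
yellow [175.4306 191.9514] 144 [0.5648 0.3519 0.0248] [0.5463 0.3432 0.0027] [0.5848 0.3654 0.0299]
blue [464.7    227.2364] 110 [ 0.488  -0.3652  0.0243] [ 0.4681 -0.3777  0.016 ] [ 0.5058 -0.3534  0.0288]
```

View pics/t2.png

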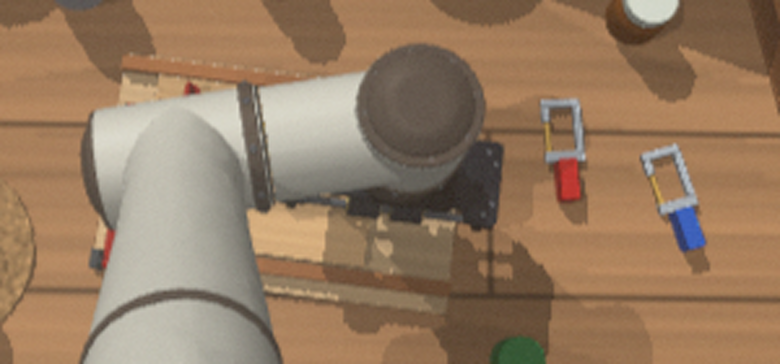

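>>> play_rows(
  commands="-.03 -.3 0 0 0 0;-.05 -.5 0 0 0 0;0 0 .7 0 0 0;0 0 1 0 0 0;0 0 1 0 0 0;0 0 1 0 0 0;-.4 -.2 1 0 0 0;-.8 -.3 0 0 0 0;-.8 -.3 0 0 0 0;-.8 -.3 0 0 0 0;-.5 -.3 0 0 0 0;0 0 0 0 0 0",
  grip=40,
)

```text
time_s: 21.7
tcp_pos: [0.4154, -0.1385, 0.1547]
ee_rot: [[-0.993, 0.114, -0.0], [0.114, 0.993, 0.001], [0.001, 0.001, -1.0]]
wrist_force: [1.2, -0.4, -0.0]
gripper_width: 0.457
gripper_force: 0.0
```

```bash
cat > meas.py <<'E'
from h import *
import sys
np.set_printoptions(precision=4,suppress=True)
im,W=cap('top'); z=W[...,2]; cv2.imwrite('last.png',im); np.save('last.npy',W)
q=(z>.056)&(z<.068)&(W[...,0]>.53)&(W[...,0]<.64)&(W[...,1]<.15)&(W[...,1]>-.15)
for c,_,s in comps(q,W,8):
    p=W[c]; print('eye',s[4],p.mean(0),p.min(0)[:2],p.max(0)[:2])
for k,m in masks(im).items():
    m=m&(z>.02)&(z<.055)&(abs(W[...,1])<.5)&(W[...,0]<.7)
    for c,k2,s in comps(m,W,30):
        p=W[c]; b=cv2.minAreaRect((p[:,:2]*1000).astype(np.float32)); print(k,k2,s[4],p.mean(0),b)
        # steel frame: points above the bench near the block
        g=(z>.006)&(z<.0175)&(np.hypot(W[...,0]-p[:,0].mean()-.04,W[...,1]-p[:,1].mean())<.06)
        w=W[g][:,:2]
        if len(w)>30:
            b=cv2.minAreaRect((w*1000).astype(np.float32)); print('   frame',len(w),b,w.mean(0))
E
python3 meas.py
```

```text
eye 48 [0.5881 0.113  0.0621] [0.5644 0.108 ] [0.6118 0.1171]
eye 50 [0.5778 0.039  0.0617] [0.5552 0.035 ] [0.6026 0.0443]
eye 51 [ 0.5687 -0.0353  0.0616] [ 0.5447 -0.04  ] [ 0.5939 -0.0304]
red [248.2769 211.5397] 567 [0.5179 0.1687 0.0303] ((518.6500854492188, 168.57911682128906), (22.23714828491211, 157.82882690429688), 83.43701934814453)
   frame 174 ((557.25, 162.12185668945312), (54.976654052734375, 116.38536071777344), 83.68975067138672) [0.5725 0.1783]
yellow [174.5727 191.5091] 110 [0.5658 0.3543 0.0255] ((565.8898315429688, 354.5791015625), (18.83505630493164, 38.51103591918945), 82.3973617553711)
   frame 213 ((597.0234375, 353.2856750488281), (49.35524368286133, 102.142822265625), 83.53482818603516) [0.6092 0.345 ]
blue [464.9406 227.2475] 101 [ 0.4875 -0.3657  0.0249] ((487.5231628417969, -365.22821044921875), (36.6962890625, 18.36897087097168), 13.053183555603027)
   frame 203 ((519.1970825195312, -358.86187744140625), (96.64861297607422, 38.4453010559082), 17.079120635986328) [ 0.5293 -0.3554]
```

>>> play_rows(
  commands=".772 -.751 0 0 0 .275;.772 -.751 0 0 0 .275;.772 -.751 0 0 0 .275;.772 -.751 0 0 0 .275;.772 -.751 0 0 0 .275;0 0 -1 0 0 0;0 0 -1 0 0 0;0 0 -1 0 0 0;0 0 -1 0 0 0;0 0 -.7 0 0 0;0 0 -.3 0 0 0;0 0 0 0 0 0;0 0 0 0 0 0",
)

```text
time_s: 23.05
tcp_pos: [0.5342, -0.2507, 0.0054]
ee_rot: [[-0.996, -0.094, 0.002], [-0.094, 0.996, -0.001], [-0.002, -0.001, -1.0]]
wrist_force: [0.4, -0.3, 0.3]
gripper_width: 0.46
gripper_force: 0.0
```

>>> play_rows(
  commands="0 0 0 0 0 0;0 0 0 0 0 0;0 0 0 0 0 0;0 0 0 0 0 0;0 0 0 0 0 0;0 0 0 0 0 0",
  grip=8,
)

```text
time_s: 23.65
tcp_pos: [0.5336, -0.2509, 0.0057]
ee_rot: [[-0.996, -0.093, 0.002], [-0.093, 0.996, -0.001], [-0.001, -0.001, -1.0]]
wrist_force: [-1.2, -1.4, 6.8]
gripper_width: 0.209
gripper_force: 29.5
```

>>> play_rows(
  commands="0 0 .5 0 0 0;0 0 1 0 0 0;0 0 1 0 0 0;0 0 .97 0 0 0;-.051 .946 0 0 0 -.12;-.051 .946 0 0 0 -.12;-.051 .946 0 0 0 -.12;-.051 .946 0 0 0 -.12;-.051 .946 0 0 0 -.12;-.051 .946 0 0 0 -.12;-.051 .946 0 0 0 -.12;-.051 .946 0 0 0 -.12;-.051 .946 0 0 0 -.12;-.051 .946 0 0 0 -.12;-.051 .946 0 0 0 -.12;-.051 .946 0 0 0 -.12;0 0 0 0 0 0;0 0 0 0 0 0",
)

```text
time_s: 25.45
tcp_pos: [0.5138, 0.0903, 0.1081]
ee_rot: [[-0.993, 0.122, -0.002], [0.122, 0.993, -0.0], [0.002, -0.001, -1.0]]
wrist_force: [-0.1, -0.4, -2.1]
gripper_width: 0.204
gripper_force: 29.5
```

```bash
python3 - <<'E'
from h import *
s=r.sense();print(s['tcp_pos'])
im,W=cap('scene'); cv2.imwrite('pics/s3.png',cv2.resize(im[150:290,180:440],None,fx=3,fy=3,interpolation=2))
m=masks(im)['red']
for c,k,q in comps(m,W,20):
    p=W[c]; print(k,q[4],np.nanmean(p,0),np.nanmin(p,0),np.nanmax(p,0))
E
```

```text
[0.51376869 0.0902982  0.10814497]
[371.65827338 195.        ] 278 [0.52661706 0.16323195 0.03168968] [0.44706282 0.10677887 0.0216781 ] [0.59840488 0.18188718 0.1844563 ]
[350.76923077 182.71153846] 52 [0.52375345 0.08661966 0.12964998] [0.50653341 0.0669894  0.11727804] [0.54759388 0.09848036 0.18365262]
```

View pics/s3.png

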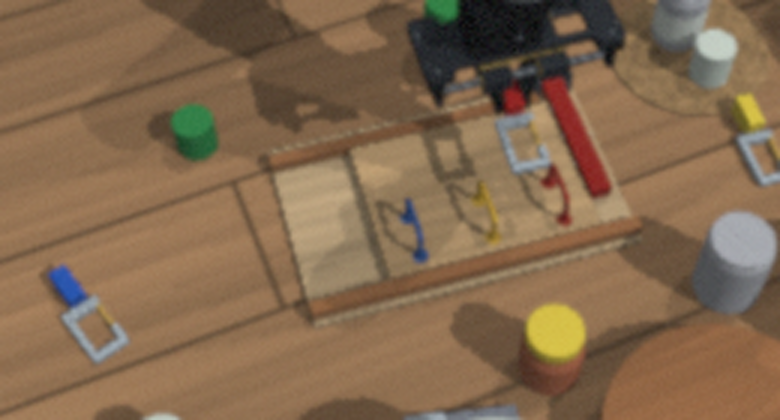

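>>> play_rows(
  commands="0 0 -.6 0 0 0;0 0 -.9 0 0 0;0 0 -.6 0 0 0;0 0 -.3 0 0 0;0 0 -.2 0 0 0;0 0 0 0 0 0;0 0 0 0 0 0",
)

```text
time_s: 26.2
tcp_pos: [0.5152, 0.0901, 0.0315]
ee_rot: [[-0.992, 0.123, 0.001], [0.123, 0.992, 0.001], [-0.001, 0.001, -1.0]]
wrist_force: [0.7, 0.1, -1.5]
gripper_width: 0.207
gripper_force: 29.5
```

>>> play_rows(
  commands=".03 .2 -.04 0 0 0;.03 .2 0 0 0 0;.03 .2 0 0 0 0;.02 .2 0 0 0 0;.02 .15 0 0 0 0;0 0 0 0 0 0",
)

```text
time_s: 26.8
tcp_pos: [0.5175, 0.1187, 0.0293]
ee_rot: [[-0.992, 0.122, -0.002], [0.122, 0.992, -0.001], [0.002, -0.001, -1.0]]
wrist_force: [-4.2, -1.1, -0.6]
gripper_width: 0.208
gripper_force: 29.6
```

>>> play_rows(
  commands=".01 .1 0 0 0 0;.01 .1 0 0 0 0;0 0 0 0 0 0;0 0 0 0 0 0",
)

```text
time_s: 27.2
tcp_pos: [0.5187, 0.1246, 0.0294]
ee_rot: [[-0.992, 0.123, -0.001], [0.123, 0.992, -0.0], [0.001, -0.0, -1.0]]
wrist_force: [-2.8, -1.0, -0.9]
gripper_width: 0.205
gripper_force: 29.6
```

>>> play_rows(
  commands="-.17 .02 0 0 0 0;-.17 .02 0 0 0 0;-.13 .015 0 0 0 0;0 0 0 0 0 0",
)

```text
time_s: 27.6
tcp_pos: [0.5054, 0.127, 0.0302]
ee_rot: [[-0.993, 0.121, 0.002], [0.121, 0.993, 0.001], [-0.002, 0.001, -1.0]]
wrist_force: [0.9, -0.7, -1.3]
gripper_width: 0.206
gripper_force: 29.5
```

>>> play_rows(
  commands="-.07 .01 0 0 0 0;-.07 .01 0 0 0 0;0 0 0 0 0 0",
)

```text
time_s: 27.9
tcp_pos: [0.5008, 0.1269, 0.0297]
ee_rot: [[-0.992, 0.122, 0.0], [0.122, 0.992, 0.0], [-0.0, 0.0, -1.0]]
wrist_force: [-0.3, -0.1, -1.5]
gripper_width: 0.202
gripper_force: 29.5
```

>>> play_rows(
  commands="0 0 -.03 0 0 0;0 0 0 0 0 0;0 0 0 0 0 0;0 0 0 0 0 0",
  grip=29,
)

```text
time_s: 28.3
tcp_pos: [0.501, 0.1268, 0.0288]
ee_rot: [[-0.992, 0.123, 0.0], [0.123, 0.992, 0.0], [-0.0, 0.0, -1.0]]
wrist_force: [0.7, -0.2, -0.6]
gripper_width: 0.328
gripper_force: 0.0
```

>>> play_rows(
  commands="0 0 .3 0 0 0;0 0 .8 0 0 0;0 0 1 0 0 0;0 0 1 0 0 0;-1 -.7 .4 0 0 0;-1 -1 0 0 0 0;-1 -1 0 0 0 0;0 -1 0 0 0 0;0 -1 0 0 0 0;0 -1 0 0 0 0;0 -1 0 0 0 0;0 -1 0 0 0 0;0 -1 0 0 0 0;0 -.5 0 0 0 0",
  grip=29,
)

```text
time_s: 29.7
tcp_pos: [0.4107, -0.151, 0.1345]
ee_rot: [[-0.992, 0.124, 0.001], [0.124, 0.992, -0.0], [-0.001, -0.0, -1.0]]
wrist_force: [0.2, 0.4, -0.0]
gripper_width: 0.336
gripper_force: 0.0
```

```bash
python3 meas.py; python3 - <<'E'
import cv2
im=cv2.imread('last.png')
cv2.imwrite('pics/t4.png',cv2.resize(im[150:270,220:400],None,fx=4,fy=4,interpolation=2))
E
```

```text
eye 49 [0.5877 0.1131 0.0618] [0.5638 0.1086] [0.6118 0.1168]
eye 48 [0.5787 0.0388 0.0619] [0.5557 0.035 ] [0.6028 0.0442]
eye 49 [ 0.5685 -0.0353  0.0622] [ 0.5469 -0.04  ] [ 0.5908 -0.0306]
red [248.3201 211.654 ] 578 [0.5176 0.1686 0.0304] ((518.6763305664062, 168.6077880859375), (22.792280197143555, 157.60888671875), 83.74462890625)
   frame 181 ((559.6306762695312, 178.9484100341797), (72.2713394165039, 116.16377258300781), 88.87860107421875) [0.5716 0.1778]
red [263.8421 218.0614] 114 [0.4994 0.1278 0.0482] ((499.2626647949219, 128.4366455078125), (18.0396671295166, 37.9570198059082), 80.12775421142578)
yellow [174.6 191.6] 115 [0.5655 0.3541 0.0257] ((565.6651611328125, 354.3554382324219), (17.09830665588379, 38.5305061340332), 80.14022827148438)
   frame 216 ((596.9776611328125, 350.4779052734375), (101.93270111083984, 73.54320526123047), 3.9322659969329834) [0.6082 0.3447]
blue [464.9135 227.2885] 104 [ 0.4873 -0.3656  0.0251] ((487.37188720703125, -365.6295166015625), (36.969947814941406, 17.113117218017578), 16.950916290283203)
   frame 211 ((518.9153442382812, -359.22882080078125), (97.03223419189453, 39.560848236083984), 17.833995819091797) [ 0.53   -0.3549]
```

View pics/t4.png

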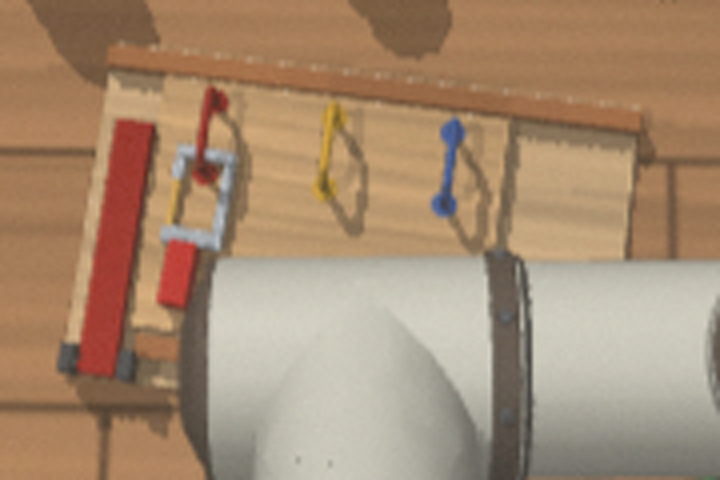

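>>> play_rows(
  commands=".32 -.894 0 0 0 .355;.32 -.894 0 0 0 .355;.32 -.894 0 0 0 .355;.32 -.894 0 0 0 .355;.32 -.894 0 0 0 .355;.32 -.894 0 0 0 .355;.32 -.894 0 0 0 .355;.32 -.894 0 0 0 .355;0 0 -1 0 0 0;0 0 -1 0 0 0;0 0 -1 0 0 0;0 0 -.9 0 0 0;0 0 -.38 0 0 0;0 0 0 0 0 0;0 0 0 0 0 0",
  grip=40,
)

```text
time_s: 31.25
tcp_pos: [0.4886, -0.3641, 0.0066]
ee_rot: [[-0.954, -0.299, 0.002], [-0.299, 0.954, -0.001], [-0.001, -0.002, -1.0]]
wrist_force: [0.3, -0.2, 1.8]
gripper_width: 0.461
gripper_force: 0.0
```

>>> play_rows(
  commands="0 0 0 0 0 0;0 0 0 0 0 0;0 0 0 0 0 0;0 0 0 0 0 0;0 0 0 0 0 0;0 0 0 0 0 0",
  grip=8,
)

```text
time_s: 31.85
tcp_pos: [0.4885, -0.3644, 0.0064]
ee_rot: [[-0.954, -0.299, 0.002], [-0.299, 0.954, -0.001], [-0.001, -0.002, -1.0]]
wrist_force: [-1.3, -1.1, 5.4]
gripper_width: 0.206
gripper_force: 29.8
```

>>> play_rows(
  commands="0 0 .5 0 0 0;0 0 1 0 0 0;0 0 1 0 0 0;0 0 .89 0 0 0;.0194 .927 0 0 0 -.258;.0194 .927 0 0 0 -.258;.0194 .927 0 0 0 -.258;.0194 .927 0 0 0 -.258;.0194 .927 0 0 0 -.258;.0194 .927 0 0 0 -.258;.0194 .927 0 0 0 -.258;.0194 .927 0 0 0 -.258;.0194 .927 0 0 0 -.258;.0194 .927 0 0 0 -.258;.0194 .927 0 0 0 -.258;0 0 0 0 0 0;0 0 0 0 0 0",
)

```text
time_s: 33.55
tcp_pos: [0.4932, -0.0574, 0.1064]
ee_rot: [[-0.993, 0.121, -0.002], [0.121, 0.993, 0.0], [0.002, -0.0, -1.0]]
wrist_force: [-0.1, 0.3, -1.1]
gripper_width: 0.204
gripper_force: 29.8
```

>>> play_rows(
  commands="0 0 -.6 0 0 0;0 0 -.9 0 0 0;0 0 -.6 0 0 0;0 0 -.3 0 0 0;0 0 -.18 0 0 0;0 0 0 0 0 0;0 0 0 0 0 0",
)

```text
time_s: 34.25
tcp_pos: [0.4946, -0.0581, 0.0302]
ee_rot: [[-0.992, 0.123, 0.001], [0.123, 0.992, 0.0], [-0.001, 0.0, -1.0]]
wrist_force: [-1.0, -0.2, -1.0]
gripper_width: 0.203
gripper_force: 29.9
```

>>> play_rows(
  commands=".03 .2 0 0 0 0;.03 .2 0 0 0 0;.03 .2 0 0 0 0;.02 .2 0 0 0 0;.02 .15 0 0 0 0;.01 .1 0 0 0 0;.01 .1 0 0 0 0;0 0 0 0 0 0;0 0 0 0 0 0",
)

```text
time_s: 35.15
tcp_pos: [0.498, -0.0232, 0.0295]
ee_rot: [[-0.993, 0.122, -0.001], [0.122, 0.993, 0.0], [0.001, 0.0, -1.0]]
wrist_force: [-2.5, -0.1, 0.5]
gripper_width: 0.201
gripper_force: 29.9
```

>>> play_rows(
  commands="-.17 .02 0 0 0 0;-.17 .02 0 0 0 0;-.13 .015 0 0 0 0;-.07 .01 0 0 0 0;-.07 .01 0 0 0 0;0 0 0 0 0 0;0 0 0 0 0 0",
)

```text
time_s: 35.85
tcp_pos: [0.4806, -0.021, 0.0298]
ee_rot: [[-0.993, 0.122, 0.001], [0.122, 0.993, 0.0], [-0.001, 0.0, -1.0]]
wrist_force: [0.6, 0.3, -1.0]
gripper_width: 0.202
gripper_force: 29.9
```

>>> play_rows(
  commands="0 0 -.02 0 0 0;0 0 0 0 0 0;0 0 0 0 0 0;0 0 0 0 0 0",
  grip=30,
)

```text
time_s: 36.25
tcp_pos: [0.4803, -0.0211, 0.0291]
ee_rot: [[-0.992, 0.122, 0.0], [0.122, 0.992, 0.0], [-0.0, 0.0, -1.0]]
wrist_force: [0.0, -1.4, 0.4]
gripper_width: 0.335
gripper_force: 0.0
```

>>> play_rows(
  commands="0 0 .3 0 0 0;0 0 .8 0 0 0;0 0 1 0 0 0;0 0 1 0 0 0;-.5 .5 .4 0 0 0;-.8 1 0 0 0 0;-.7 1 0 0 0 0;0 1 0 0 0 0;0 .5 0 0 0 0;0 0 0 0 0 0",
  grip=30,
)

```text
time_s: 37.25
tcp_pos: [0.4205, 0.1005, 0.135]
ee_rot: [[-0.993, 0.119, 0.002], [0.119, 0.993, 0.001], [-0.002, 0.001, -1.0]]
wrist_force: [0.3, 0.9, 0.1]
gripper_width: 0.346
gripper_force: 0.0
```

```bash
python3 meas.py; python3 - <<'E'
import cv2
im=cv2.imread('last.png')
cv2.imwrite('pics/t5.png',cv2.resize(im[130:270,140:400],None,fx=3,fy=3,interpolation=2))
E
```

```text
eye 47 [0.5869 0.1131 0.0623] [0.5636 0.1083] [0.6116 0.1169]
eye 46 [0.5783 0.0388 0.0625] [0.5558 0.0351] [0.6027 0.0442]
eye 49 [ 0.5703 -0.0355  0.0617] [ 0.5465 -0.04  ] [ 0.5938 -0.0306]
red [251.9942 189.422 ] 173 [0.5732 0.1621 0.0301] ((573.3648071289062, 162.2738494873047), (22.713788986206055, 47.219970703125), 82.88451385498047)
   frame 217 ((602.0143432617188, 145.68667602539062), (78.18531036376953, 95.37164306640625), 83.82926940917969) [0.6119 0.1658]
yellow [174.6752 191.4786] 117 [0.5659 0.3541 0.0253] ((565.8025512695312, 354.45367431640625), (18.36907958984375, 38.13640594482422), 80.81851959228516)
   frame 211 ((596.331298828125, 348.6287841796875), (38.13697814941406, 102.26889038085938), 82.56964111328125) [0.61   0.3454]
blue [325.0526 227.5684] 95 [ 0.4786 -0.0198  0.0481] ((478.68878173828125, -20.241924285888672), (14.641227722167969, 37.60258102416992), 84.3901596069336)
   frame 91 ((511.51885986328125, -33.05270767211914), (88.659423828125, 98.54103088378906), 67.85867309570312) [ 0.5106 -0.067 ]
```

View pics/t5.png

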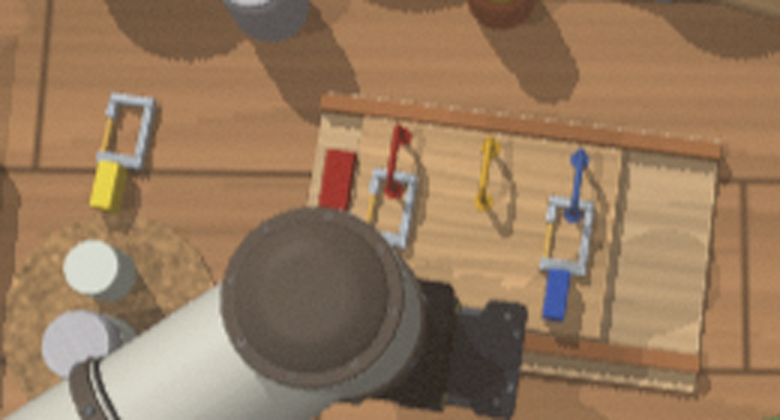

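>>> play_rows(
  commands=".538 .94 0 0 0 -.02;.538 .94 0 0 0 -.02;.538 .94 0 0 0 -.02;.538 .94 0 0 0 -.02;.538 .94 0 0 0 -.02;.538 .94 0 0 0 -.02;.538 .94 0 0 0 -.02;.538 .94 0 0 0 -.02;.538 .94 0 0 0 -.02;0 0 -1 0 0 0;0 0 -1 0 0 0;0 0 -1 0 0 0;0 0 -.9 0 0 0;0 0 -.38 0 0 0;0 0 0 0 0 0;0 0 0 0 0 0",
  grip=40,
)

```text
time_s: 38.9
tcp_pos: [0.5665, 0.3528, 0.0068]
ee_rot: [[-0.989, 0.149, 0.001], [0.149, 0.989, 0.001], [-0.001, 0.001, -1.0]]
wrist_force: [0.2, 0.8, -0.5]
gripper_width: 0.455
gripper_force: 0.0
```

>>> play_rows(
  commands="0 0 0 0 0 0;0 0 0 0 0 0;0 0 0 0 0 0;0 0 0 0 0 0;0 0 0 0 0 0;0 0 0 0 0 0",
  grip=8,
)

```text
time_s: 39.5
tcp_pos: [0.5661, 0.3534, 0.0066]
ee_rot: [[-0.989, 0.149, 0.002], [0.149, 0.989, 0.001], [-0.001, 0.002, -1.0]]
wrist_force: [-0.7, 1.0, 3.9]
gripper_width: 0.203
gripper_force: 29.9
```

>>> play_rows(
  commands="0 0 .5 0 0 0;0 0 1 0 0 0;0 0 1 0 0 0;0 0 .9 0 0 0;-.174 -.921 0 0 0 .0145;-.174 -.921 0 0 0 .0145;-.174 -.921 0 0 0 .0145;-.174 -.921 0 0 0 .0145;-.174 -.921 0 0 0 .0145;-.174 -.921 0 0 0 .0145;-.174 -.921 0 0 0 .0145;-.174 -.921 0 0 0 .0145;-.174 -.921 0 0 0 .0145;-.174 -.921 0 0 0 .0145;-.174 -.921 0 0 0 .0145;-.174 -.921 0 0 0 .0145;0 0 0 0 0 0;0 0 0 0 0 0",
)

```text
time_s: 41.3
tcp_pos: [0.5024, 0.0206, 0.1079]
ee_rot: [[-0.992, 0.125, -0.001], [0.125, 0.992, -0.0], [0.001, -0.0, -1.0]]
wrist_force: [0.7, -0.8, -1.8]
gripper_width: 0.205
gripper_force: 29.9
```

>>> play_rows(
  commands=".02 .03 -.6 0 0 0;0 0 -.9 0 0 0;0 0 -.6 0 0 0;0 0 -.3 0 0 0;0 0 -.16 0 0 0;0 0 0 0 0 0;0 0 0 0 0 0",
)

```text
time_s: 42.0
tcp_pos: [0.5042, 0.0224, 0.0316]
ee_rot: [[-0.992, 0.123, 0.001], [0.123, 0.992, 0.0], [-0.001, 0.001, -1.0]]
wrist_force: [-0.3, -0.3, -1.2]
gripper_width: 0.201
gripper_force: 29.9
```

>>> play_rows(
  commands=".03 .2 0 0 0 0;.03 .2 0 0 0 0;.02 .2 0 0 0 0;.02 .15 0 0 0 0;.02 .1 0 0 0 0;.01 .1 0 0 0 0;0 0 0 0 0 0;0 0 0 0 0 0",
)

```text
time_s: 42.8
tcp_pos: [0.5065, 0.0506, 0.0305]
ee_rot: [[-0.992, 0.123, -0.002], [0.123, 0.992, -0.0], [0.002, -0.0, -1.0]]
wrist_force: [-3.3, -0.3, 0.2]
gripper_width: 0.203
gripper_force: 29.9
```

>>> play_rows(
  commands="-.17 .02 0 0 0 0;-.17 .02 0 0 0 0;-.13 .015 0 0 0 0;-.07 .01 0 0 0 0;-.07 .01 0 0 0 0;0 0 0 0 0 0;0 0 0 0 0 0",
)

```text
time_s: 43.5
tcp_pos: [0.4894, 0.0529, 0.031]
ee_rot: [[-0.992, 0.123, 0.001], [0.123, 0.992, 0.0], [-0.001, 0.0, -1.0]]
wrist_force: [0.3, 0.1, -0.9]
gripper_width: 0.2
gripper_force: 29.9
```

>>> play_rows(
  commands="0 0 -.05 0 0 0;0 0 0 0 0 0;0 0 0 0 0 0;0 0 0 0 0 0",
  grip=30,
)

```text
time_s: 43.9
tcp_pos: [0.4892, 0.0528, 0.0294]
ee_rot: [[-0.992, 0.123, 0.0], [0.123, 0.992, 0.0], [-0.0, 0.0, -1.0]]
wrist_force: [0.1, 0.1, 0.4]
gripper_width: 0.337
gripper_force: 0.0
```

>>> play_rows(
  commands="0 0 .3 0 0 0;0 0 .8 0 0 0;0 0 1 0 0 0;0 0 1 0 0 0;0 0 .5 0 0 0;-1 -.7 .4 0 0 0;-1 -1 0 0 0 0;-.5 -1 0 0 0 0;0 -1 0 0 0 0;0 -1 0 0 0 0;0 -1 0 0 0 0;0 -1 0 0 0 0;0 -1 0 0 0 0;0 -.5 0 0 0 0;0 0 0 0 0 0",
)

```text
time_s: 45.4
tcp_pos: [0.414, -0.1947, 0.1499]
ee_rot: [[-0.992, 0.126, 0.001], [0.126, 0.992, -0.0], [-0.001, -0.0, -1.0]]
wrist_force: [-0.0, 1.1, 0.2]
gripper_width: 0.345
gripper_force: 0.0
```

```bash
python3 meas.py; python3 - <<'E'
import cv2
im=cv2.imread('last.png')
cv2.imwrite('pics/t6.png',cv2.resize(im[130:290,130:400],None,fx=2.9,fy=2.9,interpolation=2))
E
```

```text
eye 47 [0.5869 0.1131 0.0621] [0.5634 0.1084] [0.6113 0.1168]
eye 46 [0.5772 0.0389 0.0625] [0.5552 0.035 ] [0.6019 0.0442]
eye 45 [ 0.5705 -0.0357  0.062 ] [ 0.5491 -0.0401] [ 0.5938 -0.0306]
red [248.3688 211.6638] 583 [0.5175 0.1684 0.0305] ((518.7584838867188, 168.6839141845703), (23.339073181152344, 158.19577026367188), 83.91240692138672)
   frame 169 ((564.1102294921875, 175.77212524414062), (90.13139343261719, 96.47855377197266), 34.181156158447266) [0.5736 0.1776]
red [263.9746 218.0678] 118 [0.4994 0.1275 0.0479] ((499.3863830566406, 128.28268432617188), (17.83481216430664, 38.903507232666016), 81.73369598388672)
yellow [292.9844 222.4531] 64 [0.4898 0.0574 0.0483] ((489.539306640625, 57.57155990600586), (9.801101684570312, 37.00750732421875), 88.20116424560547)
```

View pics/t6.png

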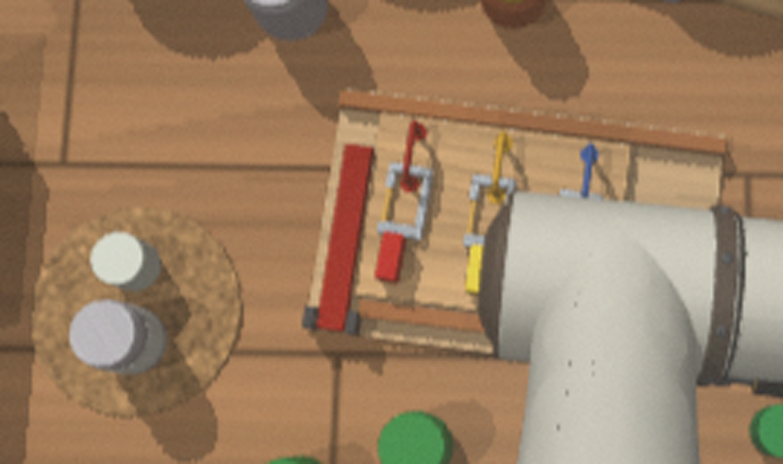

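```bash
python3 -c "
from station import r
print(r.finish_job())"
```

```text
the job is handed in; nothing more can be done
None
```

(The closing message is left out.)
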